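# Put three mixed-up components back in their own trays

### The job

The three components were put back in one another's trays. Put each in its own, standing upright in about the middle of the tray floor: the capacitor in the round tray, the transformer in the square tray and the heat sink in the oblong tray, lying lengthways along it; every tray is taken at the start, so use the empty rubber mat to park one on the way. Set the parts down without dropping or tipping them over, and leave the solder spool, the screwdriver and the multimeter where they are.

Things in the scene. Friction and masses are not known exactly. Their poses are not given: they have to be found in the camera images.
- capacitor: Large electrolytic capacitor: upright aluminium cylinder, diameter 50 mm, 70 mm tall, with a black top disc (to 75 mm) and two small brass terminals (to 82 mm, 22 mm apart along its y). About 220 g. Origin: centre of its underside; z up its axis. Starts upright in the square tray.
- heat_sink: Finned aluminium heat sink, a block 80 mm long (its x) by 40 mm wide (its y) by 55 mm tall (z), fins upright and running along its length; it can be gripped across the 40 mm width. About 250 g. Origin: centre of its underside. Starts upright in the round tray.
- transformer: Small mains transformer: dark laminated steel core 56 mm (its x) by 32 mm (its y) by 60 mm tall, and a copper coil through its middle that bulges out on both sides in y: the coil measures 34 mm in x, 46 mm in y (over both bulges) and lies between 12 and 50 mm above the underside. Grip it across the coil (46 mm, along y) or across the core ends (56 mm, along x). About 500 g. Origin: centre of its underside. Starts upright in the oblong tray.
- round_tray: Round tray, 124 mm outside diameter, 116 mm inside. Fixed to the bench, blue plastic, rim top 12 mm above the bench, walls and floor 4 mm thick. Origin: centre of its underside, at bench height; z up. Home of the capacitor.
- oblong_tray: Oblong tray, outside 132 mm (its x) by 88 mm (its y), inside 124 by 80 mm. Fixed to the bench, blue plastic, rim top 12 mm above the bench, walls and floor 4 mm thick. Origin: centre of its underside, at bench height; z up. Home of the heat sink.
- square_tray: Square tray, outside 112 by 112 mm, inside 104 by 104 mm. Fixed to the bench, blue plastic, rim top 12 mm above the bench, walls and floor 4 mm thick. Origin: centre of its underside, at bench height; z up, x and y along its sides. Home of the transformer.
- mat: Empty black rubber mat, 120 by 120 mm, 3 mm thick, fixed flat on the bench: the free spot. Origin: centre of its underside.
- spool: Bystander: spool of solder standing on its flange, diameter 60 mm, 50 mm tall. Origin: centre of its underside.
- screwdriver: Bystander: screwdriver lying on the bench, about 190 mm long, orange handle. Its x runs along it, from handle to tip.
- multimeter: Bystander: orange and black multimeter lying on its back, 80 mm (its x) by 160 mm (its y), 43 mm tall with its dial. Origin: centre of its underside.
Not all that is in view belongs to the job. What is shaped like the square_tray but orange is not meant.

How it is judged:
At the end, for the whole second after the job is handed in: Each part stands upright (within 0.1 rad) and at rest on the floor of its own tray, its centre within 15 mm of the tray's centre: capacitor in the round tray, transformer in the square tray, heat sink in the oblong tray with its length within 0.26 rad (15 degrees) of the tray's length (horizontal distance between capacitor and round_tray below 0.015 m and z of capacitor in the frame of round_tray below 0.009 m and angle between each of capacitor, heat_sink, transformer's own z axis and vertical below 0.1 rad and linear speed of each of capacitor, heat_sink, transformer below 0.02 m/s and horizontal distance between heat_sink and oblong_tray below 0.015 m and z of heat_sink in the frame of oblong_tray below 0.009 m and horizontal distance between transformer and square_tray below 0.015 m and z of transformer in the frame of square_tray below 0.009 m and angle between the x axis of heat_sink and the x axis of oblong_tray, either way round below 0.26 rad); the robot touches nothing.
It fails at once if a component is tipped over (more than 45 degrees) (angle between any of capacitor, heat_sink, transformer's own z axis and vertical above 0.785 rad).
It fails at once if a component is dropped or thrown: in free fall with its underside more than 50 mm above the bench ((height (world z) of capacitor above 0.05 m and contact force between capacitor and anything else below 0.01 N) or (height (world z) of heat_sink above 0.05 m and contact force between heat_sink and anything else below 0.01 N) or (height (world z) of transformer above 0.05 m and contact force between transformer and anything else below 0.01 N)).
It fails at once if the spool, the screwdriver or the multimeter is pushed more than 20 mm from where it was (distance of any of spool, screwdriver, multimeter from where it was at the start of the episode above 0.02 m).
It also fails if it takes over 112 s, if anything falls off the work surface, if the arm or the gripper's body presses on something with over 40 N, if the wrist force passes 120 N, or if a joint passes its speed limit or range.

### The arm

A 6-joint arm with a two-finger parallel gripper is mounted at the origin on the work surface. World frame = base frame: x ahead of the robot, y to its left, z up, the work surface at z = 0. Lengths are in m, angles in rad, forces in N, time in s.
With the tool pointing down it reaches from about 0.425 to 0.95 m from the base axis. Payload 14.7 kg.
Tool frame: the origin (TCP) lies at the very end of the fingers, on their centre line; the grasp point (between the pads) lies 19 mm behind it (bot.hold_point_z is the z of the grasp point in the tool frame, in m); z points along the fingers, y is the line along which they close (so a half turn about z gives the same grasp; the last joint's range is limited). The gripper opens to 85 mm and grips with 20 to 120 N. Pads are 22 mm wide; open, the fingers measure 114 mm over their backs; the gripper's body (76 mm by 85 mm) begins 54 mm behind the grasp point. The pads swing forward as they close: fully open they stand 13 mm farther back than shut.
Start: joints at [1.143, 0.48, 1.596, -0, 1.065, -0.047], TCP at [0.242, 0.603, 0.231] pointing down, gripper open.
Joint ranges: [-2.75, 2.75], [-0.82, 2.05], [0.23, 2.67], [-1.56, 4.7], [0.09, 2.69], [-2.92, 2.92]. Speed limits (rad/s): [1.89, 1.89, 2.39, 3.01, 3.01, 3.01].

### API

Orientations are given as a unit quaternion [w, x, y, z].
In Python, from rig import bot gives the robot as it stands.
- The arm moves only by the tool send_rows, never from a script. Its argument "steps" is a list that holds one entry, the list of rows, each a list of 7 numbers: the opening, from -1 (shut) to 1 (fully open), then the shift along the tool's x, y, z in units of 0.025 m (1.0 is 0.025 m), then the turn, a rotation vector about the tool's x, y, z in units of 0.08 rad (1.0 is 0.08 rad). A call has 1 to 10 rows; each row shifts and turns the commanded pose from where the row before left it, along the tool's axes as they then stand; what a row does not reach is not made up. A row lasts 1/12 s, in which the tool goes at most 41.7 mm and 7.16 degrees, less where a joint would pass 70% of its speed; a pose out of reach is approached as far as the arm can. A call with a number of a shift or a turn outside -1 to 1 is refused whole. A call with a gripper value outside its range is refused whole. The fingers move at their own pace and stop on an object; "force" is the grip in N (left out, the last holds). Time passes only in rows, so rows that do not move let the fingers close. It gives the time, the measured TCP pose, the force, the opening and the grip force at its end, in the units of the state.
- bot.sense(): the state, without advancing time (a new reading comes with each control period).
- bot.get_image(name): name is "side" or "top"; returns a dict with "image" (420x560x3 uint8, blue, green, red), "range_z" (420x560 float32, m along the optical axis (not along the pixel's ray), 0 where there is no reading), "fx", "fy", "cx", "cy" (pixels), "R" (3x3) and "t" (3): a world point X has camera coordinates R X + t. Camera axes: x right, y down, z forward; pixel columns grow to the right and rows downward; lengths in m; the calibration is good to about 2 mm. A picture is of the moment at which its call begins.
- bot.hand_in(): hands the job in; it is judged then, once.
Trained networks look in a picture, given as the dict that the camera call returned (one of the last four; its "shot" number tells which), for a name from the list of things; names that differ only in an ending like _2 or _b are one class to them, and where a whole thing is asked for, a point or a joint stands for the part that bears it (a point fixed in the world has none). Each returns a list of dicts, best first, with "conf" (0 to 1); they miss things now and then, are a little off and sometimes report something else, mostly with a low value. They report only what shows in the picture. A call takes as long as a camera call. They do not tell look-alikes from the thing itself.
- bot.search_frame(picture, query): "extent" ([left, top, right, bottom] in pixels, round what is visible of it).
The state is a dict: "t": time; "joint_pos": joint angles; "qvel": joint speeds; "effort": joint torques, N m; "eef_pos": TCP position; "eef_rot": TCP orientation; "wrist_force": force on the tool from outside, world axes, zero at the start; "wrist_torque": the same for the moment, N m; "width": opening from 0.0 (shut) to 1.0 (fully open); "grip_force": force on a finger pad.
Only numpy, scipy, OpenCV 4.12 (cv2) and the standard library are available. Lean on these libraries where they do the work, as an engineer would, in place of code of your own. Each camera call takes 0.05 s, during which the arm holds its last target. There are 200 camera calls.

## Working session

There is one attempt and no reset: what is moved stays moved. The work goes in short steps, Python scripts to look and compute and a tool call to move; the robot and the scene stay as the last step left them, time stands still between calls to the robot, and variables do not carry over. Pictures are saved under pics/ and viewed, at most 14 in all, crops included, and the job is handed in when it is done.

Besides the shell and the picture viewer there is one more tool, called in YAML: its name, and indented under it one key for each argument. send_rows: Moves the arm, as the interface text tells. Its arguments: {"type":"object","properties":{"steps":{"type":"array","items":{"type":"array","items":{"type":"array","items":{"type":"number"}}}},"force":{"type":"number"}},"required":["steps"]}

```bash
mkdir -p pics; ls; python3 - <<'E'
from rig import bot
import cv2,pickle
s=bot.sense();print(s)
for n in("top","side"):
    p=bot.get_image(n);cv2.imwrite(f"pics/{n}0.png",p["image"]);pickle.dump(p,open(f"{n}0.pkl","wb"))
    print(n,p["R"],p["t"],p["fx"])
    for q in "capacitor heat_sink transformer round_tray oblong_tray square_tray mat spool screwdriver multimeter".split():
        print(q,[([int(v) for v in d["extent"]],round(d["conf"],2)) for d in bot.search_frame(p,q)[:3]])
E
```

```text
pics
{'t': 0.0, 'joint_pos': array([ 1.14339842e+00,  4.80821164e-01,  1.59682882e+00, -8.13857223e-07,
        1.06507284e+00, -4.65996723e-02]), 'qvel': array([ 0.00082084,  0.00081254, -0.0004007 ,  0.00115562, -0.0006778 ,
        0.00063851]), 'effort': array([ 1.53035162e-03, -9.50618076e+01, -4.30206084e+01,  4.72935571e-04,
        1.19240431e-02,  2.25412623e-05]), 'eef_pos': array([0.24140497, 0.60310538, 0.2306961 ]), 'eef_rot': array([-1.32328193e-04,  1.89250593e-01,  9.81928660e-01, -5.49372180e-04]), 'wrist_force': array([-0.34273957, -0.14259627, -0.23950506]), 'wrist_torque': array([0.01577988, 0.01031256, 0.0550817 ]), 'grip_force': 0.0, 'width': 1.0011719904643184}
top [[-0.01927577 -0.99954074  0.02338282]
 [-0.98749047  0.01537229 -0.15692755]
 [ 0.15649603 -0.02611521 -0.98733327]] [0.00239906 0.54734139 0.95535684] 425.14738671692845
capacitor [([328, 182, 352, 201], 0.69)]
heat_sink [([214, 174, 252, 194], 0.96), ([275, 247, 301, 274], 0.65)]
transformer [([423, 256, 445, 280], 0.82), ([306, 172, 360, 229], 0.59)]
round_tray [([407, 238, 452, 301], 0.71), ([21
[... 250 characters left out ...]
0.75), ([257, 100, 328, 146], 0.66)]
multimeter [([260, 101, 326, 146], 0.68)]
side [[ 0.93637851 -0.3509624   0.00454835]
 [-0.18297761 -0.4991663  -0.84696647]
 [ 0.29952377  0.79224895 -0.53162685]] [-0.51454137  0.15451414  0.63289201] 379.1028774340108
capacitor [([307, 228, 339, 272], 0.97), ([258, 191, 307, 218], 0.66)]
heat_sink [([271, 173, 303, 211], 0.63)]
transformer [([241, 368, 293, 420], 0.71)]
round_tray [([257, 191, 308, 220], 0.97)]
oblong_tray [([214, 373, 319, 419], 0.71), ([352, 291, 449, 339], 0.17)]
square_tray [([103, 301, 213, 377], 0.8), ([282, 248, 349, 290], 0.77)]
mat []
spool [([206, 220, 233, 260], 0.73)]
screwdriver [([353, 290, 449, 339], 0.57)]
multimeter []
```

```bash
python3 - <<'E'
import cv2
a=cv2.imread("pics/top0.png");cv2.imwrite("pics/top0b.png",cv2.resize(a[80:380,120:520],(800,600),interpolation=cv2.INTER_CUBIC))
E
```

```text
(no output)
```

View pics/top0b.png

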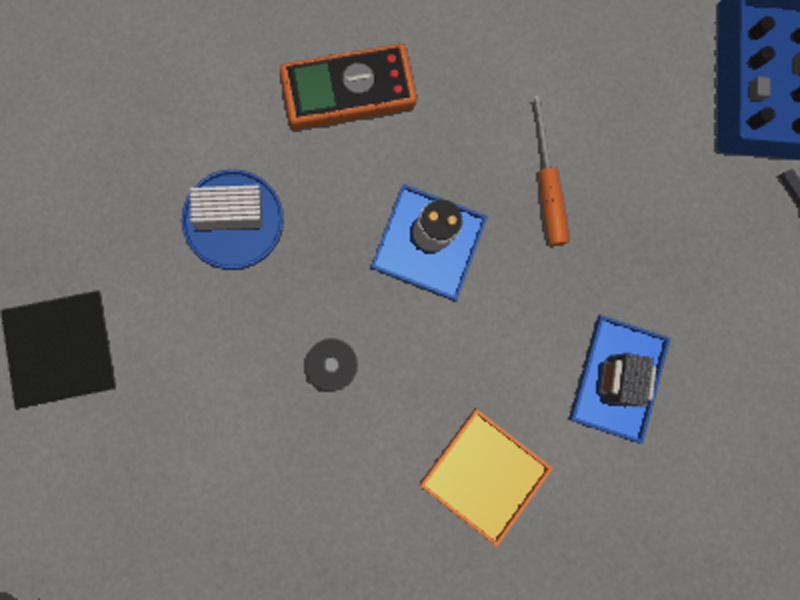

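View pics/side0.png

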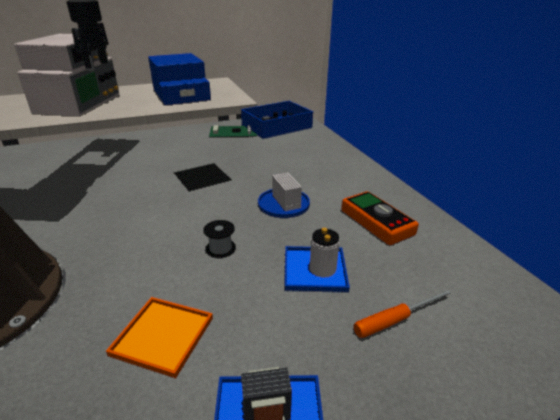

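The top crop shows these, in crop pixels:
- Round tray at (232,219), holding the heat sink.
- Blue square tray at (430,242), holding the capacitor.
- Oblong tray at (620,378), holding the transformer.
- Mat at (58,350) and spool at (331,365).

What could be taken for the wanted thing:
- Square tray: the orange/yellow tray at (486,477) is the look-alike. The blue one at (430,242) is right.
- Capacitor: the spool at (331,365) is round too. The capacitor is the one with brass terminals at (440,218).
- Other blue trays: the blue bin at (760,80) is background.

Next I'll measure with the range data.

```bash
cat > meas.py <<'E'
import numpy as np,cv2
def cloud(p):
    z=p["range_z"];v,u=np.mgrid[:z.shape[0],:z.shape[1]]
    c=np.stack([(u-p["cx"])/p["fx"]*z,(v-p["cy"])/p["fy"]*z,z],-1)
    W=(c-p["t"])@p["R"]; W[z<=0]=np.nan
    return W
def toplane(p,uv,h):
    d=np.c_[(uv[:,0]-p["cx"])/p["fx"],(uv[:,1]-p["cy"])/p["fy"],np.ones(len(uv))]@p["R"]
    o=-p["R"].T@p["t"]; return (o+d*((h-o[2])/d[:,2])[:,None])[:,:2]
def rect(P):
    (c,s,a)=cv2.minAreaRect(P.astype(np.float32)*1000)
    if s[0]<s[1]: s=s[::-1];a+=90
    return np.round(np.array(c)/1000,4),np.round(s,1),round((a+90)%180-90,1)  # centre, mm, long-axis deg
def parts(p,spots,r=.065,zmin=.03,zmax=.1):
    W=cloud(p)
    for n,(x,y) in spots.items():
        m=(np.hypot(W[...,0]-x,W[...,1]-y)<r)&(W[...,2]>zmin)&(W[...,2]<zmax)
        q=W[m]
        if len(q)<10: print(n,"none",len(q));continue
        zt=np.percentile(q[:,2],90);t=q[q[:,2]>zt-.012]
        print(n,"ztop",round(zt,4),"n",len(t),"mean",t.mean(0).round(4),"rect",*rect(t[:,:2]))
E
python3 - <<'E'
import pickle,numpy as np,cv2
from meas import *
p=pickle.load(open("top0.pkl","rb"));W=cloud(p)
print("bench z",np.nanmedian(W[300:340,180:240,2]))
hsv=cv2.cvtColor(p["image"],cv2.COLOR_BGR2HSV)
b=((hsv[...,0]>100)&(hsv[...,0]<125)&(hsv[...,1]>110)&(hsv[...,2]>60)).astype(np.uint8)
k=((hsv[...,2]<50)).astype(np.uint8)
for nm,m,h in(("blue",b,.011),("dark",k,.003)):
    for c in cv2.findContours(m,cv2.RETR_EXTERNAL,cv2.CHAIN_APPROX_NONE)[0]:
        if cv2.contourArea(c)<600: continue
        uv=c[:,0].astype(float);P=toplane(p,uv,h)
        print(nm,uv.mean(0).round(),*rect(P),"circ",[np.round(v,3) for v in cv2.minEnclosingCircle((P*1000).astype(np.float32))])
g=lambda u,v:toplane(p,np.array([[120+u/2,80+v/2]]),.06)[0]
parts(p,{"hs":g(226,210),"cap":g(436,222),"tr":g(628,378),"spool":g(331,365),"multi":g(348,88)},zmin=.02)
print("driver",[toplane(p,np.array([[120+u/2,80+v/2]]),.01)[0] for u,v in((537,100),(557,243))],"orange",g(486,477))
E
```

```text
bench z -0.0005750603342652993
blue [431. 269.] [ 0.4058 -0.3481] [131.4  91.2] -19.5 circ [array([ 405.68 , -348.522]), np.float64(77.768)]
blue [335. 200.] [ 0.5754 -0.125 ] [113. 111.] -22.3 circ [array([ 575.462, -125.331]), np.float64(78.106)]
blue [235. 187.] [0.6069 0.1151] [122.  119.4] -0.5 circ [array([607.113, 114.546]), np.float64(62.011)]
blue [ 30. 119.] [0.7952 0.623 ] [237.4 163.3] 10.0 circ [array([795.59 , 614.948]), np.float64(135.643)]
blue [519. 109.] [ 0.7913 -0.6119] [235.  201.6] -5.2 circ [array([ 790.438, -614.241]), np.float64(152.713)]
blue [453.  33.] [ 1.0279 -0.4743] [252.4 172.3] -89.3 circ [array([1025.063, -476.483]), np.float64(149.132)]
dark [289. 411.] [ 0.0985 -0.0091] [147.5  47.2] 88.5 circ [array([79.012, -8.582]), np.float64(73.868)]
dark [148. 255.] [0.4531 0.3233] [118.7 117.8] 10.6 circ [array([452.457, 323.809]), np.float64(81.774)]
dark [289. 123.] [ 0.7835 -0.0309] [142.7  64.6] -80.3 circ [array([782.551, -30.515]), np.float64(76.758)]
dark [54.  5.] [1.1067 0.5857] [284.8  28.6] 89.8 circ [array([1112.337,  585.709]), np.float64(142.67)]
hs ztop 0.0602 n 605 mean [0.6158 0.1184 0.0572] rect [0.6163 0.1186] [79.9 41. ] -89.2
cap ztop 0.0808 n 361 mean [ 0.588  -0.1303  0.0781] rect [ 0.5884 -0.1308] [46.6 46.4] 86.3
tr ztop 0.0645 n 457 mean [ 0.4039 -0.3467  0.0611] rect [ 0.4038 -0.3483] [55.8 46.3] -12.2
spool ztop 0.0515 n 537 mean [ 0.4276 -0.0024  0.0493] rect [ 0.4275 -0.0023] [58.4 58.1] 61.8
multi ztop 0.0399 n 1445 mean [ 0.7667 -0.0263  0.0351] rect [ 0.771  -0.0266] [128.8  81.3] -82.0
driver [array([ 0.75399126, -0.2691891 ]), array([ 0.57084188, -0.28338321])] orange [ 0.29855103 -0.17278939]
```

```bash
cat > go.py <<'E'
import sys,numpy as np
from rig import bot
from scipy.spatial.transform import Rotation as R
# usage: go.py x y z thetaDeg(closing line) -> turn, then shifts after the turn (units); tilt correction
def go(x,y,z,th=None):
    s=bot.sense();q=s["eef_rot"];r=R.from_quat(np.r_[q[1:],q[0]]);M=r.as_matrix()
    cur=np.degrees(np.arctan2(M[1,1],M[0,1]))
    d=0 if th is None else (th-cur+90)%180-90
    Z=R.from_euler('z',d,degrees=True).as_matrix()@M
    a=np.radians(d+cur)
    D=np.array([[np.sin(a),np.cos(a),0],[-np.cos(a),np.sin(a),0],[0,0,-1]])
    tilt=(R.from_matrix(M).inv()*R.from_matrix(R.from_euler('z',-d,degrees=True).as_matrix()@D)).as_rotvec()/.08
    print("t %.2f pos"%s["t"],s["eef_pos"].round(4),"th %.1f"%cur,"w %.3f grip %.1f"%(s["width"],s["grip_force"]),"j6 %.2f"%s["joint_pos"][5],
     "| turnz %.2f"%(-np.radians(d)/.08),"shift after turn",((np.array([x,y,z])-s["eef_pos"])@D/.025).round(2),"tilt",tilt.round(2))
if __name__=="__main__": go(*map(float,sys.argv[1:]))
E
python3 go.py .6163 .1186 .12 0.8; python3 - <<'E'
import pickle,cv2,numpy as np
from meas import *
p=pickle.load(open("top0.pkl","rb"));W=cloud(p)
parts(p,{"tr":(.404,-.348)},zmin=.0585)
m=(np.hypot(W[...,0]-.404,W[...,1]+.348)<.06)&(W[...,2]>.06)
q=W[m];print(rect(q[:,:2]),len(q))
a=p["image"];f=lambda y,x:cv2.resize(a[y:y+75,x:x+75],(400,400),interpolation=cv2.INTER_CUBIC)
cv2.imwrite("pics/crop.png",np.hstack([f(155,198),f(235,395)]))
E
```

```text
tr ztop 0.0649 n 360 mean [ 0.4038 -0.3479  0.0627] rect [ 0.4039 -0.3482] [55.9 32.9] -12.4
(array([ 0.4039, -0.3482]), array([55.8, 32.8]), -12.4) 338Traceback (most recent call last):
  File "go.py", line 15, in <module>
    if __name__=="__main__": go(*map(float,sys.argv[1:]))
                             ~~^^^^^^^^^^^^^^^^^^^^^^^^^^
  File "go.py", line 12, in go
    tilt=(R.from_matrix(M).inv()*R.from_matrix(R.from_euler('z',-d,degrees=True).as_matrix()@D)).as_rotvec()/.08
                                 ~~~~~~~~~~~~~^^^^^^^^^^^^^^^^^^^^^^^^^^^^^^^^^^^^^^^^^^^^^^^^^
  File "scipy/spatial/transform/_rotation.pyx", line 1143, in scipy.spatial.transform._rotation.Rotation.from_matrix
ValueError: Non-positive determinant (left-handed or null coordinate frame) in rotation matrix 0: [[ 0.92838056  0.37163091  0.        ]
 [-0.37163091  0.92838056  0.        ]
 [ 0.          0.         -1.        ]].
```

View pics/crop.png

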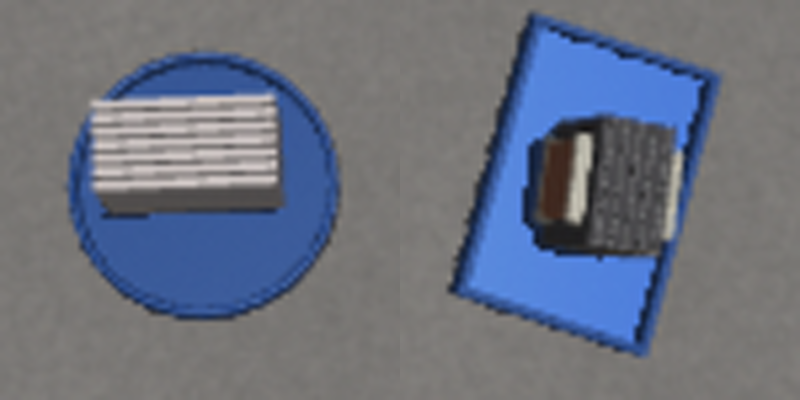

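The crop shows the heat sink, 80 px long and running along world y, in the round tray at left (185,150). The transformer is in the oblong tray at right (625,185), with its coil bulging in ±y. The parts are the right ones; I'll fix the helper's sign and set out.

```bash
sed -i 's/\[\[np.sin(a),np.cos(a),0\],\[-np.cos(a),np.sin(a),0\]/[[-np.sin(a),np.cos(a),0],[np.cos(a),np.sin(a),0]/' go.py; python3 go.py .6163 .1186 .12 0.8
```

```text
t 1.10 pos [0.2415 0.6035 0.2313] th 68.2 w 0.996 grip 0.0 j6 -0.05 | turnz 14.70 shift after turn [-19.6   14.72   4.45] tilt [-0.  0.  0.]
```

send_rows:
  steps:
    - [[1,0,0,0.2,0,0,1],[1,0,0,0.2,0,0,1],[1,0,0,0.2,0,0,1],[1,0,0,0.2,0,0,1],[1,0,0,0.2,0,0,1],[1,0,0,0.2,0,0,1],[1,0,0,0.2,0,0,1],[1,0,0,0.2,0,0,1],[1,0,0,0.2,0,0,1],[1,0,0,0.2,0,0,1]]
  force: 60

```text
t: 1.93
eef_pos: [0.2416, 0.6035, 0.1811]
eef_rot: [-0.0, 0.558, 0.83, 0.0]
wrist_force: [-0.4, 0.8, -0.7]
width: 0.997
grip_force: 0.0
```

send_rows:
  steps:
    - [[1,0,0,0.2,0,0,1],[1,0,0,0.2,0,0,1],[1,0,0,0.2,0,0,1],[1,0,0,0.2,0,0,1],[1,0,0,0.2,0,0,0.7]]

```text
t: 2.35
eef_pos: [0.2416, 0.6035, 0.156]
eef_rot: [-0.0, 0.704, 0.71, 0.0]
wrist_force: [-0.6, -0.1, 0.5]
width: 1.0
grip_force: 0.0
```

send_rows:
  steps:
    - [[1,-0.98,0.73,0,0,0,0],[1,-0.98,0.73,0,0,0,0],[1,-0.98,0.73,0,0,0,0],[1,-0.98,0.73,0,0,0,0],[1,-0.98,0.73,0,0,0,0],[1,-0.98,0.73,0,0,0,0],[1,-0.98,0.73,0,0,0,0],[1,-0.98,0.73,0,0,0,0],[1,-0.98,0.73,0,0,0,0],[1,-0.98,0.73,0,0,0,0]]

```text
t: 3.18
eef_pos: [0.4283, 0.3598, 0.1564]
eef_rot: [0.0, 0.702, 0.712, 0.0]
wrist_force: [-0.3, 1.1, -0.0]
width: 1.0
grip_force: 0.0
```

send_rows:
  steps:
    - [[1,-0.98,0.73,0.1,0,0,0],[1,-0.98,0.73,0.1,0,0,0],[1,-0.98,0.73,0.1,0,0,0],[1,-0.98,0.73,0.1,0,0,0],[1,-0.98,0.73,0.1,0,0,0],[1,-0.98,0.73,0.1,0,0,0],[1,-0.98,0.73,0.1,0,0,0],[1,-0.98,0.73,0.1,0,0,0],[1,-0.98,0.73,0.1,0,0,0],[1,0,0,0,0,0,0]]

```text
t: 4.02
eef_pos: [0.5979, 0.139, 0.1335]
eef_rot: [0.001, 0.703, 0.711, 0.0]
wrist_force: [-1.1, -1.1, -0.9]
width: 0.998
grip_force: 0.0
```

```bash
python3 go.py .6163 .1186 .022 0.8
```

```text
t 4.02 pos [0.5979 0.139  0.1335] th 0.7 w 0.998 grip 0.0 j6 0.17 | turnz -0.03 shift after turn [-0.83  0.72  4.46] tilt [ 0.02  0.01 -0.  ]
```

send_rows:
  steps:
    - [[1,-0.83,0.72,0,0,0,0],[1,0,0,0.9,0,0,0],[1,0,0,0.9,0,0,0],[1,0,0,0.9,0,0,0],[1,0,0,0.7,0,0,0],[1,0,0,0.5,0,0,0],[1,0,0,0.3,0,0,0],[1,0,0,0.26,0,0,0],[1,0,0,0,0,0,0],[-1,0,0,0,0,0,0]]

```text
t: 4.85
eef_pos: [0.6134, 0.1225, 0.0227]
eef_rot: [0.0, 0.702, 0.712, 0.0]
wrist_force: [0.2, -0.1, 0.5]
width: 0.887
grip_force: 0.0
```

send_rows:
  steps:
    - [[-1,0,0,0,0,0,0],[-1,0,0,0,0,0,0],[-1,0,0,0,0,0,0],[-1,0,0,0,0,0,0],[-1,0,0,0,0,0,0],[-1,0,0,0,0,0,0],[-1,0,0,0,0,0,0],[-1,0,0,0,0,0,0]]

```text
t: 5.52
eef_pos: [0.6139, 0.1225, 0.0233]
eef_rot: [0.001, 0.702, 0.712, 0.001]
wrist_force: [-0.7, -0.2, 7.2]
width: 0.463
grip_force: 60.9
```

```bash
python3 go.py .453 .323 .12
```

```text
t 5.52 pos [0.6139 0.1225 0.0233] th 0.8 w 0.463 grip 60.9 j6 0.13 | turnz -0.00 shift after turn [ 8.11 -6.32 -3.87] tilt [ 0.02 -0.    0.  ]
```

send_rows:
  steps:
    - [[-1,0,0,-0.3,0,0,0],[-1,0,0,-0.6,0,0,0],[-1,0,0,-0.9,0,0,0],[-1,0,0,-0.9,0,0,0],[-1,0.3,-0.2,-0.5,0,0,0],[-1,0.6,-0.5,0,0,0,0],[-1,0.9,-0.7,0,0,0,0],[-1,0.9,-0.7,0,0,0,0],[-1,0.9,-0.7,0,0,0,0],[-1,0.9,-0.7,0,0,0,0]]

```text
t: 6.35
eef_pos: [0.5225, 0.2347, 0.1025]
eef_rot: [-0.0, 0.702, 0.712, -0.0]
wrist_force: [1.3, 1.1, -2.6]
width: 0.459
grip_force: 60.9
```

send_rows:
  steps:
    - [[-1,0.9,-0.7,0,0,0,0],[-1,0.9,-0.7,0,0,0,0],[-1,0.9,-0.7,0,0,0,0],[-1,0.6,-0.5,0,0,0,0],[-1,0.3,-0.2,0,0,0,0],[-1,0,0,0,0,0,0]]

```text
t: 6.85
eef_pos: [0.4512, 0.3241, 0.1025]
eef_rot: [-0.0, 0.701, 0.713, -0.0]
wrist_force: [0.5, -0.3, -2.7]
width: 0.46
grip_force: 60.9
```

```bash
python3 go.py .453 .326 .0225
```

```text
t 6.85 pos [0.4512 0.3241 0.1025] th 0.9 w 0.460 grip 60.9 j6 0.55 | turnz -0.00 shift after turn [0.07 0.07 3.2 ] tilt [-0. -0. -0.]
```

send_rows:
  steps:
    - [[-1,0,0,0.4,0,0,0],[-1,0,0,0.6,0,0,0],[-1,0,0,0.7,0,0,0],[-1,0,0,0.6,0,0,0],[-1,0,0,0.4,0,0,0],[-1,0,0,0.25,0,0,0],[-1,0,0,0.12,0,0,0],[-1,0,0,0.08,0,0,0],[-1,0,0,0.04,0,0,0],[-1,0,0,0,0,0,0]]

```text
t: 7.68
eef_pos: [0.4531, 0.3227, 0.0229]
eef_rot: [0.0, 0.702, 0.712, 0.0]
wrist_force: [-0.3, -0.1, -2.4]
width: 0.463
grip_force: 60.9
```

```bash
python3 go.py .453 .326 .0225; python3 -c "
from rig import bot;print(bot.sense()['wrist_force'])"
```

```text
t 7.68 pos [0.4531 0.3227 0.0229] th 0.8 w 0.463 grip 60.9 j6 0.55 | turnz -0.00 shift after turn [ 0.13 -0.    0.02] tilt [ 0.01 -0.    0.  ]
[-0.28924245 -0.05304947 -2.4240996 ]
```

send_rows:
  steps:
    - [[-1,0,0,0.04,0,0,0],[-1,0,0,0.04,0,0,0],[-1,0,0,0,0,0,0]]

```text
t: 7.93
eef_pos: [0.4532, 0.3229, 0.0223]
eef_rot: [0.0, 0.702, 0.712, 0.001]
wrist_force: [-4.6, -4.6, 26.3]
width: 0.461
grip_force: 64.2
```

send_rows:
  steps:
    - [[-1,0,0,-0.03,0,0,0],[1,0,0,0,0,0,0],[1,0,0,0,0,0,0],[1,0,0,0,0,0,0],[1,0,0,0,0,0,0],[1,0,0,-0.5,0,0,0],[1,0,0,-1,0,0,0],[1,0,0,-1,0,0,0],[1,0,0,-1,0,0,0],[1,0,0,-1,0,0,0]]

```text
t: 8.77
eef_pos: [0.4525, 0.3225, 0.1348]
eef_rot: [-0.0, 0.702, 0.712, -0.0]
wrist_force: [0.6, 0.0, -0.1]
width: 0.999
grip_force: 0.0
```

```bash
python3 go.py .588 -.131 .13 -20
```

```text
t 8.77 pos [0.4525 0.3225 0.1348] th 0.8 w 0.999 grip 0.0 j6 0.55 | turnz 4.54 shift after turn [-15.19  11.3    0.19] tilt [-0.01  0.    0.  ]
```

send_rows:
  steps:
    - [[1,-0.5,0.15,0,0,0,0],[1,-1,0.28,0,0,0,0],[1,-1,0.28,0,0,0,0],[1,-1,0.28,0,0,0,0],[1,-1,0.28,0,0,0,0],[1,-1,0.28,0,0,0,0],[1,-1,0.28,0,0,0,0],[1,-1,0.28,0,0,0,0],[1,-1,0.28,0,0,0,0],[1,-1,0.28,0,0,0,0]]

```text
t: 9.6
eef_pos: [0.5229, 0.0846, 0.1335]
eef_rot: [-0.0, 0.702, 0.712, -0.0]
wrist_force: [0.4, 0.7, 0.7]
width: 1.0
grip_force: 0.0
```

send_rows:
  steps:
    - [[1,-1,0.28,0,0,0,0],[1,-1,0.28,0,0,0,0],[1,-1,0.28,0,0,0,0],[1,-1,0.28,0,0,0,0],[1,-1,0.28,0,0,0,0],[1,-1,0.28,0,0,0,0],[1,-1,0.28,0,0,0,0],[1,-1,0.28,0,0,0,0],[1,-0.7,0.2,0,0,0,0],[1,0,0,0,0,0,0]]

```text
t: 10.43
eef_pos: [0.5878, -0.1339, 0.1334]
eef_rot: [0.001, 0.703, 0.711, 0.0]
wrist_force: [-0.2, -0.9, -0.6]
width: 0.998
grip_force: 0.0
```

```bash
python3 - <<'E'
from rig import bot;from meas import *
import pickle
p=bot.get_image("top");pickle.dump(p,open("top1.pkl","wb"));parts(p,{"hs":(.453,.323)})
E
python3 go.py .588 -.131 .030
```

```text
hs ztop 0.0592 n 46 mean [0.4704 0.2922 0.0564] rect [0.4688 0.2985] [39.7  9.1] 89.6
t 10.48 pos [ 0.587  -0.1323  0.1333] th 0.7 w 1.000 grip 0.0 j6 -0.28 | turnz -0.00 shift after turn [0.05 0.04 4.13] tilt [-0.  0.  0.]
```

send_rows:
  steps:
    - [[1,0.05,0.04,0.6,0,0,0],[1,0,0,0.9,0,0,0],[1,0,0,0.9,0,0,0],[1,0,0,0.7,0,0,0],[1,0,0,0.5,0,0,0],[1,0,0,0.3,0,0,0],[1,0,0,0.2,0,0,0],[1,0,0,0,0,0,0],[-1,0,0,0,0,0,0],[-1,0,0,0,0,0,0]]

```text
t: 11.32
eef_pos: [0.5884, -0.1294, 0.0322]
eef_rot: [0.001, 0.702, 0.712, 0.0]
wrist_force: [0.3, -0.1, -0.6]
width: 0.748
grip_force: 0.0
```

send_rows:
  steps:
    - [[-1,0,0,0,0,0,0],[-1,0,0,0,0,0,0],[-1,0,0,0,0,0,0],[-1,0,0,0,0,0,0],[-1,0,0,0,0,0,0],[-1,0,0,0,0,0,0]]

```text
t: 11.82
eef_pos: [0.5885, -0.1295, 0.0324]
eef_rot: [0.001, 0.702, 0.712, 0.0]
wrist_force: [-0.1, 0.3, 8.9]
width: 0.571
grip_force: 60.8
```

```bash
python3 go.py .607 .115 .12
```

```text
t 11.82 pos [ 0.5885 -0.1295  0.0324] th 0.8 w 0.571 grip 60.8 j6 -0.28 | turnz -0.00 shift after turn [ 9.77  0.87 -3.5 ] tilt [ 0.02  0.01 -0.  ]
```

send_rows:
  steps:
    - [[-1,0,0,-0.3,0,0,0],[-1,0,0,-0.6,0,0,0],[-1,0,0,-0.8,0,0,0],[-1,0,0,-0.8,0,0,0],[-1,0.3,0,-0.4,0,0,0],[-1,0.6,0.1,0,0,0,0],[-1,0.9,0.1,0,0,0,0],[-1,0.9,0.1,0,0,0,0],[-1,0.9,0.1,0,0,0,0],[-1,0.9,0.1,0,0,0,0]]

```text
t: 12.65
eef_pos: [0.5985, -0.0151, 0.104]
eef_rot: [-0.0, 0.702, 0.712, 0.0]
wrist_force: [0.1, 0.0, -3.1]
width: 0.572
grip_force: 62.4
```

send_rows:
  steps:
    - [[-1,0.9,0.1,0,0,0,0],[-1,0.9,0.1,0,0,0,0],[-1,0.9,0.1,0,0,0,0],[-1,0.9,0.1,0,0,0,0],[-1,0.9,0.1,0,0,0,0],[-1,0.5,0.1,0,0,0,0],[-1,0.2,0,0,0,0,0],[-1,0,0,0,0,0,0]]

```text
t: 13.32
eef_pos: [0.6117, 0.1146, 0.1038]
eef_rot: [-0.0, 0.702, 0.713, -0.0]
wrist_force: [1.0, -0.7, -2.0]
width: 0.574
grip_force: 62.4
```

```bash
python3 go.py .607 .115 .0325
```

```text
t 13.32 pos [0.6117 0.1146 0.1038] th 0.9 w 0.574 grip 62.4 j6 0.12 | turnz -0.00 shift after turn [ 0.02 -0.19  2.85] tilt [-0.  0.  0.]
```

send_rows:
  steps:
    - [[-1,0,-0.19,0.3,0,0,0],[-1,0,0,0.5,0,0,0],[-1,0,0,0.6,0,0,0],[-1,0,0,0.5,0,0,0],[-1,0,0,0.4,0,0,0],[-1,0,0,0.25,0,0,0],[-1,0,0,0.13,0,0,0],[-1,0,0,0.08,0,0,0],[-1,0,0,0.05,0,0,0],[-1,0,0,0,0,0,0]]

```text
t: 14.15
eef_pos: [0.6074, 0.1136, 0.0337]
eef_rot: [0.0, 0.702, 0.712, 0.0]
wrist_force: [-0.3, 0.0, -0.8]
width: 0.572
grip_force: 62.4
```

send_rows:
  steps:
    - [[-1,0,0,0.04,0,0,0],[-1,0,0,0,0,0,0]]

```text
t: 14.32
eef_pos: [0.6075, 0.1136, 0.0329]
eef_rot: [0.0, 0.702, 0.712, 0.0]
wrist_force: [0.3, -0.3, -2.0]
width: 0.569
grip_force: 62.4
```

send_rows:
  steps:
    - [[-1,0,0,0.02,0,0,0],[-1,0,0,0,0,0,0],[1,0,0,0,0,0,0],[1,0,0,0,0,0,0],[1,0,0,0,0,0,0],[1,0,0,-0.5,0,0,0],[1,0,0,-1,0,0,0],[1,0,0,-1,0,0,0],[1,0,0,-1,0,0,0],[1,0,0,-1,0,0,0]]

```text
t: 15.15
eef_pos: [0.6071, 0.1135, 0.1467]
eef_rot: [0.0, 0.702, 0.712, 0.0]
wrist_force: [1.7, 0.3, -0.4]
width: 1.0
grip_force: 0.0
```

```bash
python3 go.py .4039 -.3482 .13 77.6
```

```text
t 15.15 pos [0.6071 0.1135 0.1467] th 0.8 w 1.000 grip 0.0 j6 0.12 | turnz -16.76 shift after turn [  3.97 -19.78   0.67] tilt [ 0. -0.  0.]
```

send_rows:
  steps:
    - [[1,0,0,0,0,0,-1],[1,0,0,0,0,0,-1],[1,0,0,0,0,0,-1],[1,0,0,0,0,0,-1],[1,0,0,0,0,0,-1],[1,0,0,0,0,0,-1],[1,0,0,0,0,0,-1],[1,0,0,0,0,0,-1],[1,0,0,0,0,0,-1],[1,0,0,0,0,0,-1]]

```text
t: 15.98
eef_pos: [0.6073, 0.1135, 0.1456]
eef_rot: [0.0, 0.368, 0.93, 0.0]
wrist_force: [-0.4, -0.1, 0.8]
width: 0.999
grip_force: 0.0
```

send_rows:
  steps:
    - [[1,0,0,0,0,0,-1],[1,0,0,0,0,0,-1],[1,0,0,0,0,0,-1],[1,0,0,0,0,0,-1],[1,0,0,0,0,0,-1],[1,0,0,0,0,0,-1],[1,0,0,0,0,0,-0.8]]

```text
t: 16.57
eef_pos: [0.6072, 0.1135, 0.1456]
eef_rot: [0.0, 0.104, 0.995, 0.0]
wrist_force: [-0.3, 0.3, -0.5]
width: 1.0
grip_force: 0.0
```

send_rows:
  steps:
    - [[1,0.1,-0.5,0,0,0,0],[1,0.2,-1,0,0,0,0],[1,0.2,-1,0,0,0,0],[1,0.2,-1,0,0,0,0],[1,0.2,-1,0,0,0,0],[1,0.2,-1,0,0,0,0],[1,0.2,-1,0,0,0,0],[1,0.2,-1,0,0,0,0],[1,0.2,-1,0,0,0,0],[1,0.2,-1,0,0,0,0]]

```text
t: 17.4
eef_pos: [0.5095, -0.11, 0.1453]
eef_rot: [0.0, 0.107, 0.994, -0.0]
wrist_force: [0.5, -0.5, -1.2]
width: 1.002
grip_force: 0.0
```

send_rows:
  steps:
    - [[1,0.2,-1,0,0,0,0],[1,0.2,-1,0,0,0,0],[1,0.2,-1,0,0,0,0],[1,0.2,-1,0,0,0,0],[1,0.2,-1,0,0,0,0],[1,0.2,-1,0,0,0,0],[1,0.2,-1,0,0,0,0],[1,0.2,-1,0,0,0,0],[1,0.2,-1,0,0,0,0],[1,0.2,-1,0,0,0,0]]

```text
t: 18.23
eef_pos: [0.4076, -0.3437, 0.1453]
eef_rot: [0.0, 0.107, 0.994, -0.0]
wrist_force: [0.9, -0.7, 0.7]
width: 0.996
grip_force: 0.0
```

```bash
python3 go.py .4039 -.3482 .024 77.6; python3 - <<'E'
from rig import bot;from meas import *
import pickle
p=bot.get_image("top");pickle.dump(p,open("top1.pkl","wb"));parts(p,{"hs":(.453,.323),"cap":(.607,.114),"tr":(.404,-.348)})
cv2.imwrite("pics/top1.png",cv2.resize(p["image"][80:380,120:520],(800,600)))
E
```

```text
t 18.23 pos [ 0.4076 -0.3437  0.1453] th 77.7 w 0.996 grip 0.0 j6 -2.11 | turnz 0.02 shift after turn [ 0.11 -0.21  4.85] tilt [-0.  0.  0.]
hs ztop 0.0596 n 532 mean [0.4535 0.3175 0.0569] rect [0.4533 0.3182] [80.2 39.8] -88.8
cap ztop 0.0815 n 373 mean [0.6055 0.1108 0.0784] rect [0.6064 0.1112] [48.7 48.2] -26.7
tr ztop 0.0633 n 14 mean [ 0.4074 -0.3364  0.0588] rect [ 0.408  -0.3388] [23.9  2.3] 87.5
```

View pics/top1.png

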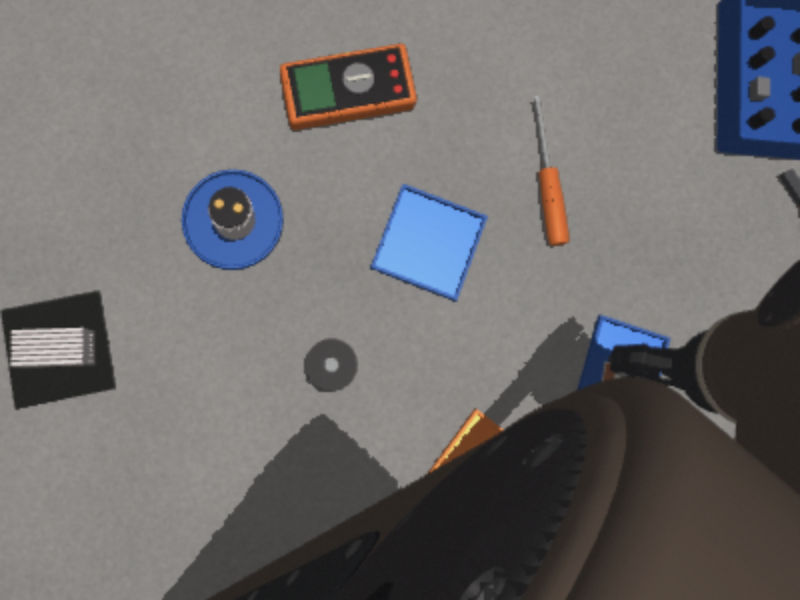

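The picture shows the capacitor upright in the round tray (232,210), the heat sink upright on the mat (50,347), and the square tray empty (430,242). The gripper is over the transformer at (625,365). Next I'll go down and grip it.

send_rows:
  steps:
    - [[1,0.1,-0.1,0.5,0,0,0],[1,0,-0.05,0.9,0,0,0],[1,0,0,0.9,0,0,0],[1,0,0,0.9,0,0,0],[1,0,0,0.7,0,0,0],[1,0,0,0.4,0,0,0],[1,0,0,0.3,0,0,0],[1,0,0,0.25,0,0,0],[1,0,0,0,0,0,0]]

```text
t: 19.03
eef_pos: [0.4055, -0.3455, 0.023]
eef_rot: [-0.0, 0.106, 0.994, 0.0]
wrist_force: [-0.3, 0.5, -0.5]
width: 1.0
grip_force: 0.0
```

```bash
python3 go.py .4039 -.3482 .024 77.6
```

```text
t 19.03 pos [ 0.4055 -0.3455  0.023 ] th 77.8 w 1.000 grip 0.0 j6 -2.12 | turnz 0.04 shift after turn [ 0.04 -0.12 -0.04] tilt [ 0. -0.  0.]
```

Good; shift a little to centre, then close.

send_rows:
  steps:
    - [[1,0.04,-0.15,0,0,0,0],[-1,0,0,0,0,0,0],[-1,0,0,0,0,0,0],[-1,0,0,0,0,0,0],[-1,0,0,0,0,0,0],[-1,0,0,0,0,0,0],[-1,0,0,0,0,0,0],[-1,0,0,0,0,0,0],[-1,0,0,0,0,0,0],[-1,0,0,0,0,0,0]]
  force: 70

```text
t: 19.87
eef_pos: [0.4042, -0.3493, 0.024]
eef_rot: [0.0, 0.106, 0.994, -0.0]
wrist_force: [-2.4, -0.3, 11.6]
width: 0.528
grip_force: 71.3
```

```bash
python3 go.py .5754 -.125 .12
```

```text
t 19.87 pos [ 0.4042 -0.3493  0.024 ] th 77.8 w 0.528 grip 71.3 j6 -2.13 | turnz -0.00 shift after turn [-4.8  10.21 -3.84] tilt [-0.01  0.01  0.  ]
```

send_rows:
  steps:
    - [[-1,0,0,-0.3,0,0,0],[-1,0,0,-0.6,0,0,0],[-1,0,0,-0.8,0,0,0],[-1,0,0,-0.8,0,0,0],[-1,-0.1,0.2,-0.4,0,0,0],[-1,-0.3,0.5,0,0,0,0],[-1,-0.4,0.9,0,0,0,0],[-1,-0.4,0.9,0,0,0,0],[-1,-0.4,0.9,0,0,0,0],[-1,-0.4,0.9,0,0,0,0]]

```text
t: 20.7
eef_pos: [0.476, -0.2531, 0.0958]
eef_rot: [-0.0, 0.106, 0.994, 0.0]
wrist_force: [-0.1, -0.2, -3.9]
width: 0.528
grip_force: 72.9
```

send_rows:
  steps:
    - [[-1,-0.4,0.9,0,0,0,0],[-1,-0.4,0.9,0,0,0,0],[-1,-0.5,0.9,0,0,0,0],[-1,-0.5,0.9,0,0,0,0],[-1,-0.5,0.9,0,0,0,0],[-1,-0.3,0.5,0,0,0,0],[-1,-0.1,0.2,0,0,0,0],[-1,0,0,0,0,0,0]]

```text
t: 21.37
eef_pos: [0.5694, -0.1406, 0.0956]
eef_rot: [-0.0, 0.105, 0.994, 0.0]
wrist_force: [-0.3, 0.1, -4.1]
width: 0.529
grip_force: 72.9
```

```bash
python3 go.py .5754 -.125 .024
```

```text
t 21.37 pos [ 0.5694 -0.1406  0.0956] th 77.9 w 0.529 grip 72.9 j6 -1.65 | turnz -0.00 shift after turn [-0.11  0.66  2.87] tilt [ 0. -0.  0.]
```

send_rows:
  steps:
    - [[-1,-0.05,0.35,0,0,0,0],[-1,-0.05,0.3,0.3,0,0,0],[-1,0,0,0.5,0,0,0],[-1,0,0,0.6,0,0,0],[-1,0,0,0.5,0,0,0],[-1,0,0,0.4,0,0,0],[-1,0,0,0.25,0,0,0],[-1,0,0,0.13,0,0,0],[-1,0,0,0.09,0,0,0],[-1,0,0,0,0,0,0]]

```text
t: 22.2
eef_pos: [0.5748, -0.1264, 0.0264]
eef_rot: [-0.0, 0.106, 0.994, 0.0]
wrist_force: [0.7, -0.8, -3.7]
width: 0.527
grip_force: 73.0
```

send_rows:
  steps:
    - [[-1,0,0,0.04,0,0,0],[-1,0,0,0.04,0,0,0],[-1,0,0,0,0,0,0]]

```text
t: 22.45
eef_pos: [0.575, -0.1264, 0.0248]
eef_rot: [0.0, 0.106, 0.994, -0.0]
wrist_force: [-0.4, -0.3, -3.6]
width: 0.531
grip_force: 73.0
```

send_rows:
  steps:
    - [[-1,0,0,0.03,0,0,0],[-1,0,0,0,0,0,0],[1,0,0,0,0,0,0],[1,0,0,0,0,0,0],[1,0,0,0,0,0,0],[1,0,0,-0.5,0,0,0],[1,0,0,-1,0,0,0],[1,0,0,-1,0,0,0],[1,0,0,-1,0,0,0],[1,0,0,-1,0,0,0]]

```text
t: 23.28
eef_pos: [0.5747, -0.1263, 0.1384]
eef_rot: [0.0, 0.106, 0.994, -0.0]
wrist_force: [0.6, -0.4, -0.0]
width: 1.003
grip_force: 0.0
```

```bash
python3 go.py .4533 .3185 .13 1.2
```

```text
t 23.28 pos [ 0.5747 -0.1263  0.1384] th 77.8 w 1.003 grip 0.0 j6 -1.63 | turnz 16.71 shift after turn [17.89 -4.48  0.34] tilt [-0.  0.  0.]
```

send_rows:
  steps:
    - [[1,0,0,0,0,0,1],[1,0,0,0,0,0,1],[1,0,0,0,0,0,1],[1,0,0,0,0,0,1],[1,0,0,0,0,0,1],[1,0,0,0,0,0,1],[1,0,0,0,0,0,1],[1,0,0,0,0,0,1],[1,0,0,0,0,0,1],[1,0,0,0,0,0,1]]

```text
t: 24.12
eef_pos: [0.5749, -0.1263, 0.1373]
eef_rot: [0.0, 0.487, 0.874, 0.0]
wrist_force: [0.2, -0.2, 0.3]
width: 0.999
grip_force: 0.0
```

send_rows:
  steps:
    - [[1,0,0,0,0,0,1],[1,0,0,0,0,0,1],[1,0,0,0,0,0,1],[1,0,0,0,0,0,1],[1,0,0,0,0,0,1],[1,0,0,0,0,0,1],[1,0,0,0,0,0,0.7],[1,0,0,0,0,0,0]]

```text
t: 24.78
eef_pos: [0.5749, -0.1263, 0.1373]
eef_rot: [0.0, 0.7, 0.714, 0.0]
wrist_force: [-0.9, 0.5, 1.0]
width: 0.996
grip_force: 0.0
```

send_rows:
  steps:
    - [[1,0.5,-0.1,0,0,0,0],[1,1,-0.25,0,0,0,0],[1,1,-0.25,0,0,0,0],[1,1,-0.25,0,0,0,0],[1,1,-0.25,0,0,0,0],[1,1,-0.25,0,0,0,0],[1,1,-0.25,0,0,0,0],[1,1,-0.25,0,0,0,0],[1,1,-0.25,0,0,0,0],[1,1,-0.25,0,0,0,0]]

```text
t: 25.62
eef_pos: [0.51, 0.1115, 0.1368]
eef_rot: [0.0, 0.698, 0.716, 0.0]
wrist_force: [0.7, 0.0, -0.4]
width: 1.004
grip_force: 0.0
```

send_rows:
  steps:
    - [[1,1,-0.25,0,0,0,0],[1,1,-0.25,0,0,0,0],[1,1,-0.25,0,0,0,0],[1,1,-0.25,0,0,0,0],[1,1,-0.25,0,0,0,0],[1,1,-0.25,0,0,0,0],[1,1,-0.25,0,0,0,0],[1,0.8,-0.2,0,0,0,0],[1,0.4,-0.1,0,0,0,0],[1,0,0,0,0,0,0]]

```text
t: 26.45
eef_pos: [0.4542, 0.3156, 0.1366]
eef_rot: [-0.0, 0.698, 0.716, 0.0]
wrist_force: [0.5, -1.2, -0.0]
width: 1.003
grip_force: 0.0
```

```bash
python3 go.py .4533 .3185 .022 1.2; python3 - <<'E'
from rig import bot;from meas import *
p=bot.get_image("top");parts(p,{"tr":(.575,-.126)},zmin=.0585)
E
```

```text
t 26.45 pos [0.4542 0.3156 0.1366] th 1.5 w 1.003 grip 0.0 j6 0.53 | turnz 0.06 shift after turn [ 0.11 -0.03  4.59] tilt [ 0.   -0.01  0.  ]
tr ztop 0.0651 n 337 mean [ 0.5744 -0.1249  0.063 ] rect [ 0.5742 -0.1265] [56.8 37.3] -14.9
```

Transformer is centred within 2 mm. Now grip the heat sink.

send_rows:
  steps:
    - [[1,0.1,0,0.6,0,0,0],[1,0,0,0.9,0,0,0],[1,0,0,0.9,0,0,0],[1,0,0,0.9,0,0,0],[1,0,0,0.5,0,0,0],[1,0,0,0.4,0,0,0],[1,0,0,0.3,0,0,0],[1,0,0,0.1,0,0,0],[1,0,0,0,0,0,0],[-1,0,0,0,0,0,0]]

```text
t: 27.33
eef_pos: [0.4554, 0.3162, 0.0219]
eef_rot: [0.0, 0.699, 0.715, 0.0]
wrist_force: [0.4, -0.0, -0.5]
width: 0.885
grip_force: 0.0
```

send_rows:
  steps:
    - [[-1,0,0,0,0,0,0],[-1,0,0,0,0,0,0],[-1,0,0,0,0,0,0],[-1,0,0,0,0,0,0],[-1,0,0,0,0,0,0],[-1,0,0,0,0,0,0],[-1,0,0,0,0,0,0],[-1,0,0,0,0,0,0]]
  force: 60

```text
t: 28.0
eef_pos: [0.4553, 0.3164, 0.022]
eef_rot: [0.0, 0.699, 0.715, 0.0]
wrist_force: [-0.6, -1.0, 8.8]
width: 0.46
grip_force: 61.0
```

```bash
python3 go.py .4058 -.3481 .13 70.5
```

```text
t 28.00 pos [0.4553 0.3164 0.022 ] th 1.3 w 0.460 grip 61.0 j6 0.53 | turnz -15.10 shift after turn [ -7.01 -25.71  -4.32] tilt [ 0.01 -0.    0.  ]
```

send_rows:
  steps:
    - [[-1,0,0,-0.3,0,0,0],[-1,0,0,-0.6,0,0,0],[-1,0,0,-0.8,0,0,0],[-1,0,0,-0.8,0,0,-0.5],[-1,0,0,-0.8,0,0,-0.8],[-1,0,0,-0.6,0,0,-0.9],[-1,0,0,-0.4,0,0,-0.9],[-1,0,0,0,0,0,-0.9],[-1,0,0,0,0,0,-0.9],[-1,0,0,0,0,0,-0.9]]

```text
t: 28.83
eef_pos: [0.455, 0.3162, 0.1296]
eef_rot: [0.0, 0.515, 0.857, 0.0]
wrist_force: [-0.2, -0.0, -3.1]
width: 0.464
grip_force: 60.9
```

send_rows:
  steps:
    - [[-1,0,0,0,0,0,-0.9],[-1,0,0,0,0,0,-0.9],[-1,0,0,0,0,0,-0.9],[-1,0,0,0,0,0,-0.9],[-1,0,0,0,0,0,-0.9],[-1,0,0,0,0,0,-0.9],[-1,0,0,0,0,0,-0.9],[-1,0,0,0,0,0,-0.9],[-1,0,0,0,0,0,-0.9],[-1,0,0,0,0,0,-0.5]]

```text
t: 29.67
eef_pos: [0.4549, 0.3161, 0.1292]
eef_rot: [-0.0, 0.195, 0.981, -0.0]
wrist_force: [-0.4, -0.4, -3.1]
width: 0.461
grip_force: 60.8
```

```bash
python3 go.py .4058 -.3481 .13 70.5; python3 go.py .49 0 .13 70.5
```

```text
t 29.67 pos [0.4549 0.3161 0.1292] th 67.5 w 0.461 grip 60.8 j6 -0.63 | turnz -0.65 shift after turn [ -7.02 -25.7   -0.03] tilt [-0. -0. -0.]
t 29.67 pos [0.4549 0.3161 0.1292] th 67.5 w 0.461 grip 60.8 j6 -0.63 | turnz -0.65 shift after turn [ -5.55 -11.45  -0.03] tilt [-0. -0. -0.]
```

send_rows:
  steps:
    - [[-1,0,0,0,0,0,-0.65],[-1,-0.2,-0.5,0,0,0,0],[-1,-0.45,-0.95,0,0,0,0],[-1,-0.45,-0.95,0,0,0,0],[-1,-0.45,-0.95,0,0,0,0],[-1,-0.45,-0.95,0,0,0,0],[-1,-0.45,-0.95,0,0,0,0],[-1,-0.45,-0.95,0,0,0,0],[-1,-0.45,-0.95,0,0,0,0],[-1,-0.45,-0.95,0,0,0,0]]

```text
t: 30.5
eef_pos: [0.4756, 0.0917, 0.1292]
eef_rot: [0.0, 0.172, 0.985, -0.0]
wrist_force: [0.2, 0.3, -1.7]
width: 0.457
grip_force: 61.0
```

send_rows:
  steps:
    - [[-1,-0.45,-0.95,0,0,0,0],[-1,-0.45,-0.95,0,0,0,0],[-1,-0.45,-0.95,0,0,0,0],[-1,-0.45,-0.95,0,0,0,0],[-1,-0.1,-0.95,0,0,0,0],[-1,-0.1,-0.95,0,0,0,0],[-1,-0.1,-0.95,0,0,0,0],[-1,-0.1,-0.95,0,0,0,0],[-1,-0.1,-0.95,0,0,0,0],[-1,-0.1,-0.95,0,0,0,0]]

```text
t: 31.33
eef_pos: [0.4512, -0.1517, 0.1292]
eef_rot: [-0.0, 0.172, 0.985, -0.0]
wrist_force: [0.4, 0.2, -2.5]
width: 0.462
grip_force: 61.0
```

```bash
python3 go.py .4058 -.3481 .1 70.5
```

```text
t 31.33 pos [ 0.4512 -0.1517  0.1292] th 70.2 w 0.462 grip 61.0 j6 -1.61 | turnz -0.07 shift after turn [-0.91 -8.01  1.17] tilt [-0.  0.  0.]
```

send_rows:
  steps:
    - [[-1,-0.1,-0.95,0.1,0,0,0],[-1,-0.1,-0.95,0.2,0,0,0],[-1,-0.1,-0.95,0.2,0,0,0],[-1,-0.1,-0.95,0.2,0,0,0],[-1,-0.1,-0.95,0.2,0,0,0],[-1,-0.1,-0.9,0.2,0,0,0],[-1,-0.1,-0.8,0,0,0,0],[-1,-0.1,-0.4,0,0,0,0],[-1,0,-0.2,0,0,0,0],[-1,0,0,0,0,0,0]]

```text
t: 32.17
eef_pos: [0.4111, -0.3236, 0.1016]
eef_rot: [0.0, 0.172, 0.985, -0.0]
wrist_force: [-0.8, 0.4, -3.3]
width: 0.458
grip_force: 61.2
```

```bash
python3 go.py .4077 -.3488 .023 70.5
```

```text
t 32.17 pos [ 0.4111 -0.3236  0.1016] th 70.2 w 0.458 grip 61.2 j6 -1.95 | turnz -0.08 shift after turn [-0.21 -1.    3.14] tilt [-0.  0.  0.]
```

send_rows:
  steps:
    - [[-1,-0.1,-0.4,0,0,0,-0.08],[-1,-0.1,-0.5,0.2,0,0,0],[-1,0,-0.15,0.5,0,0,0],[-1,0,0,0.6,0,0,0],[-1,0,0,0.6,0,0,0],[-1,0,0,0.5,0,0,0],[-1,0,0,0.3,0,0,0],[-1,0,0,0.2,0,0,0],[-1,0,0,0.1,0,0,0],[-1,0,0,0,0,0,0]]

```text
t: 33.0
eef_pos: [0.4074, -0.3494, 0.0261]
eef_rot: [-0.0, 0.168, 0.986, 0.0]
wrist_force: [-0.8, 0.2, -2.8]
width: 0.461
grip_force: 61.2
```

```bash
python3 go.py .4077 -.3488 .023 70.5
```

```text
t 33.00 pos [ 0.4074 -0.3494  0.0261] th 70.6 w 0.461 grip 61.2 j6 -2.00 | turnz 0.03 shift after turn [-0.    0.02  0.12] tilt [ 0. -0.  0.]
```

send_rows:
  steps:
    - [[-1,0,0,0.05,0,0,0],[-1,0,0,0.05,0,0,0],[-1,0,0,0,0,0,0]]

```text
t: 33.25
eef_pos: [0.4076, -0.3496, 0.0241]
eef_rot: [0.0, 0.168, 0.986, -0.0]
wrist_force: [-0.2, 0.9, -3.3]
width: 0.462
grip_force: 61.2
```

send_rows:
  steps:
    - [[-1,0,0,0.03,0,0,0],[-1,0,0,0,0,0,0],[1,0,0,0,0,0,0],[1,0,0,0,0,0,0],[1,0,0,0,0,0,0],[1,0,0,-0.5,0,0,0],[1,0,0,-1,0,0,0],[1,0,0,-1,0,0,0],[1,0,0,-1,0,0,0],[1,0,0,-1,0,0,0]]

```text
t: 34.08
eef_pos: [0.4073, -0.3493, 0.1368]
eef_rot: [-0.0, 0.168, 0.986, 0.0]
wrist_force: [-0.3, -0.3, -0.1]
width: 1.001
grip_force: 0.0
```

send_rows:
  steps:
    - [[1,0,0.5,-0.6,0,0,0],[1,0,1,-0.2,0,0,0],[1,0,1,0,0,0,0],[1,0,1,0,0,0,0],[1,0,1,0,0,0,0],[1,0,1,0,0,0,0],[1,0,1,0,0,0,0],[1,0,1,0,0,0,0],[1,0,1,0,0,0,0],[1,0,1,0,0,0,0]]

```text
t: 34.92
eef_pos: [0.4865, -0.1241, 0.1557]
eef_rot: [0.0, 0.168, 0.986, -0.0]
wrist_force: [-0.1, -0.2, -0.5]
width: 1.001
grip_force: 0.0
```

send_rows:
  steps:
    - [[1,0,1,0,0,0,0],[1,0,1,0,0,0,0],[1,0,1,0,0,0,0],[1,0,1,0,0,0,0],[1,0.3,1,0,0,0,0],[1,0.3,1,0,0,0,0],[1,0.3,1,0,0,0,0],[1,0.3,1,0,0,0,0],[1,0.3,1,0,0,0,0],[1,0,0,0,0,0,0]]

```text
t: 35.75
eef_pos: [0.5258, 0.1029, 0.1557]
eef_rot: [0.0, 0.167, 0.986, 0.0]
wrist_force: [-0.1, 0.5, 0.6]
width: 0.999
grip_force: 0.0
```

```bash
python3 - <<'E'
from rig import bot;from meas import *
p=bot.get_image("top");parts(p,{"cap":(.607,.114),"tr":(.575,-.126),"hs":(.406,-.348)})
cv2.imwrite("pics/top2.png",cv2.resize(p["image"][80:380,120:520],(800,600)))
E
```

```text
cap none 0
tr ztop 0.0652 n 412 mean [ 0.5744 -0.1245  0.0616] rect [ 0.5747 -0.1252] [56.3 46.1] -12.5
hs ztop 0.0593 n 673 mean [ 0.4054 -0.3463  0.0565] rect [ 0.4058 -0.3473] [80.4 42.2] -19.6
```

View pics/top2.png

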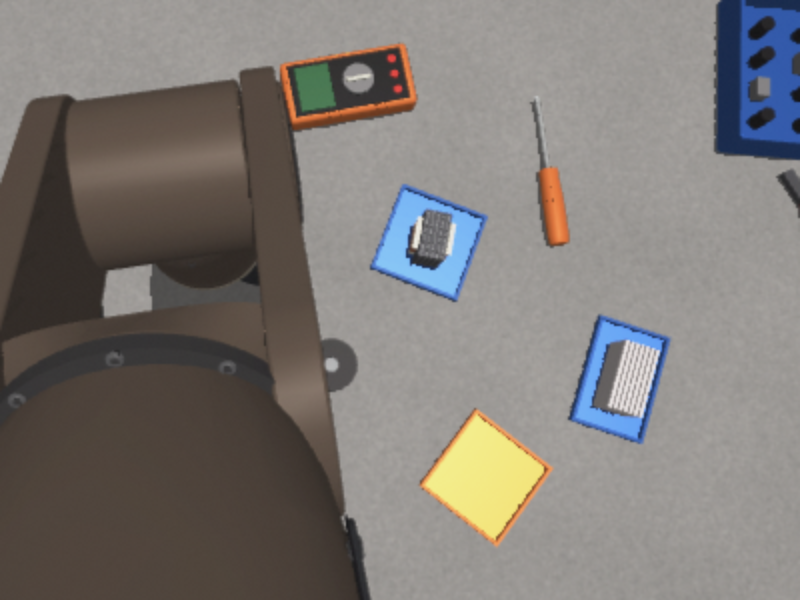

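The transformer stands centred in the square tray (430,240), and the heat sink lies lengthways in the oblong tray (628,378). The bystanders in view are where they were. The arm hides the capacitor here, but it measured 4 mm off centre earlier and nothing has touched it since.

```bash
python3 -c "
from rig import bot;print(bot.hand_in())"
```

```text
the job is handed in; nothing more can be done
None
```

I handed the job in after about 36 s of robot time: each part is upright in its own tray, measured within about 4 mm of centre. The capacitor was hidden by the arm in the last picture, so its figure is from an earlier one. No verdict came back.

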